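# Move three containers on one station at the conservator's adhesive bench

### The arm

A 6-joint arm with a two-finger parallel gripper is mounted at the origin on the work surface. World frame = base frame: x ahead of the robot, y to its left, z up, the work surface at z = 0. Lengths are in m, angles in rad, forces in N, time in s.
With the tool pointing down it reaches from about 0.25 to 0.775 m from the base axis. Payload 4 kg.
Tool frame: the origin (TCP) lies midway between the tips of the shut fingers; the grasp point (between the pads) lies 19 mm behind it; z points along the fingers, y is the line along which they close (so a half turn about z gives the same grasp; the last joint's range is limited). The gripper opens to 94 mm and grips with 3 to 60 N. Pads are 16 mm wide; open, the fingers measure 119 mm over their backs; the gripper's body (75 mm by 177 mm) begins 78 mm behind the grasp point.
Start: joints at [1.131, 0.087, 1.371, -0, 1.684, -0.103], TCP at [0.182, 0.519, 0.206] pointing down, gripper open.
Joint ranges: [-3.1, 3.1], [-0.76, 2.03], [0.27, 2.55], [-1.08, 4.22], [0.17, 2.65], [-2.57, 2.57]. Speed limits (rad/s): [2.79, 2.79, 3.14, 3.14, 3.14, 3.14].

### API

Orientations are given as [roll, pitch, yaw] about the fixed x, y, z axes, in that order (R = Rz(yaw) Ry(pitch) Rx(roll)).
In Python, from bench import robot gives the robot as it stands.
- The arm moves only by the tool servo_tool, never from a script. Its argument "moves" is a list of rows, each a list of 5 numbers: the shift along the tool's x, y, z in units of 25 mm (1.0 is 25 mm), then the turn about the tool's z in units of 6 degrees (1.0 is 6 degrees), then the closure, from 0 (fully open) to 1 (shut). In form: [[dx, dy, dz, yaw, gripper], ...]. A call has 1 to 10 rows; each row is the pose to reach, as a shift and turn from the pose commanded when the call began, along the tool's axes at that moment; what a row does not reach only later rows make up. A row lasts 1/12 s, in which the tool goes at most 41.7 mm and 7.16 degrees, less where a joint would pass 70% of its speed; a pose out of reach is approached as far as the arm can. A call with a gripper value outside its range is refused whole. The fingers move at their own pace and stop on an object; the grip force is fixed at half the most. Time passes only in rows, so rows that repeat a pose let the fingers close. It gives the time, the measured TCP pose, the force, the opening and the grip force at its end, in the units of the state.
- robot.get_obs(): the state, without advancing time (a new reading comes with each control period).
- robot.snapshot(name): name is "scene" or "top" or "wrist"; returns a dict with "image" (384x512x3 uint8, blue, green, red), "fx", "fy", "cx", "cy" (pixels), "k1" (the pictures are not rectified: a ray, as slopes to the right and down, at radius r is drawn at 1 + k1 r^2 times it, then the intrinsics apply), "eye" and "orientation" of the camera in the world; the wrist camera has in their place "T_tool_cam" (4x4, takes a point from camera to tool coordinates, whose origin is the TCP and whose axes are the flange's). Camera axes: x right, y down, z forward; pixel columns grow to the right and rows downward; lengths in m; the calibration is good to about 2 mm. A picture is of the moment at which its call begins: read the wrist's pose just before it. There is no depth.
- robot.close_job(): hands the job in; it is judged then, once.
The state is a dict: "time": time; "joint_positions": joint angles; "qvel": joint speeds; "joint_torque": joint torques, N m; "tool_pos": TCP position; "ee_rot": TCP orientation; "wrist_force": force on the tool from outside, world axes, zero at the start; "wrist_torque": the same for the moment, N m; "width": finger opening in m; "finger_force": force on a finger pad.
Only numpy, scipy, OpenCV 4.12 (cv2) and the standard library are available. Lean on these libraries where they do the work, as an engineer would, in place of code of your own. Each camera call takes 0.05 s, during which the arm holds its last target. There are 200 camera calls.

### The job

Move each container on to its next station: the square bottle has been weighed and goes from the balance to the stirrer, the round bottle has been stirred and goes from the stirrer into the square bay of the wooden tray, and the wide jar from that bay goes onto the balance to be weighed next. Each station takes one container, so use the empty white tile as a free spot on the way; set each container down upright in the middle of its pan, plate or bay, without dropping it or tipping it over on the way. Let go of everything at the end, and do not shift or knock over the dropper vial, the stack of glass dishes or the pot of brushes.

Things in the scene. Friction and masses are not known exactly. Their poses are not given: they have to be found in the camera images.
- square_bottle: Loose off-white plastic bottle, square in section, 48 x 48 mm, 88 mm high, with a round white ribbed screw cap on top, 34 mm across, from 70 to 88 mm above its underside. 0.14 to 0.28 kg. Stands on the balance at the start. Origin: centre of its underside, z up its axis, x and y square to its sides.
- round_bottle: Loose clear glass bottle, round, 44 mm across, sloping shoulder from 74 mm up, 110 mm high in all, with a narrow white ribbed screw cap 26 mm across from 88 to 110 mm above its underside and a paper label. 0.12 to 0.26 kg. Stands on the stirrer at the start. Origin: centre of its underside, z up its axis.
- jar: Loose wide off-white jar, round, 60 mm across, 66 mm high, with a white ribbed screw lid 64 mm across from 48 to 66 mm above its underside. 0.15 to 0.31 kg. Stands in the square bay of the wooden tray at the start. Origin: centre of its underside, z up its axis.
- balance: Low white bench balance, fixed, 180 x 130 mm, 28 mm high, with a round steel pan 110 mm across, its rigid top 38 mm above the table; dark display and keys on the front part. Origin at table level under the middle of the pan; x axis from front (display end, x = -118 mm) to back (+62 mm), z up.
- stirrer: White magnetic stirrer, fixed, switched off, 165 x 120 mm, housing 48 mm high, with a round white ceramic plate 105 mm across, its rigid top 58 mm above the table; black knob (62 mm high) on the front part. Origin at table level under the middle of the plate; x axis from front (knob end, x = -105 mm) to back (+60 mm), z up.
- tray: Light-wood tray, fixed, 186 x 125 mm, walls 5 mm thick and 32 mm high, floor 8 mm above the table. Square back bay, 115 x 115 mm, for one container; narrow front bay with seven fixed vials, 50 mm high, white caps. Origin at table level under the middle of the square bay; x axis from front (vial end, x = -124 mm; nearest vials at -76 mm) to back (+63 mm), z up.
- tile: Square white glazed tile, 110 x 110 mm, 10 mm thick, with nothing on it: the free spot. Fixed. Origin at table level under its middle; its top is 10 mm above the table.
- dropper: Loose small amber glass dropper vial with black collar and rubber bulb, 28 mm across, 68 mm high, standing between the stations: to be left where it is. Origin: centre of its underside.
- dishes: Loose stack of two covered glass dishes, 90 mm across, 32 mm high, at the far side of the bench: to be left where it is. Origin: centre of its underside.
- brush_pot: Loose white paper-walled pot, 64 mm across at the rim, 85 mm high, with three brushes standing up to about 165 mm, at the far side of the bench: to be left where it is. Origin: centre of its underside.
Not all that is in view belongs to the job. Leave any orange look-alike of the jar alone.

How it is judged:
By the outcome, as a careful person would: the job done as asked, in the order asked, and still so for the second after the job is handed in, with the robot touching nothing.
It also fails if it takes over 128 s, if anything falls off the work surface, if the arm or the gripper's body presses on something with over 40 N, if the wrist force passes 120 N, or if a joint passes its speed limit or range.

## Working session

There is one attempt and no reset: what is moved stays moved. The work goes in short steps, Python scripts to look and compute and a tool call to move; the robot and the scene stay as the last step left them, time stands still between calls to the robot, and variables do not carry over. Pictures are saved under pics/ and viewed, at most 14 in all, crops included, and the job is handed in when it is done.

Besides the shell and the picture viewer there is one more tool, called after "Call:" as name(argument=value, ...), one argument or row to a line, values as JSON. servo_tool: Moves the arm, as the interface text tells. Its arguments: {"type":"object","properties":{"moves":{"type":"array"}},"required":["moves"]}

```bash
mkdir -p pics; cat > h.py <<'E'
import numpy as np, cv2
from bench import robot
from scipy.spatial.transform import Rotation as R
def cam(s, obs=None):
    if 'eye' in s:
        o=np.array(s['orientation'])
        M=o if o.shape==(3,3) else R.from_euler('xyz',o).as_matrix()
        return M,np.array(s['eye'])
    T=np.array(s['T_tool_cam']); r=np.array(obs['ee_rot'])
    Rt=r if r.shape==(3,3) else R.from_euler('xyz',r).as_matrix()
    return Rt@T[:3,:3], Rt@T[:3,3]+np.array(obs['tool_pos'])
def rays(s,px):
    K=np.array([[s['fx'],0,s['cx']],[0,s['fy'],s['cy']],[0,0,1.]])
    d=cv2.undistortPoints(np.float64(px).reshape(-1,1,2),K,np.float64([s['k1'],0,0,0])).reshape(-1,2)
    return np.c_[d,np.ones(len(d))]
def ground(s,px,z,obs=None):
    M,e=cam(s,obs); d=rays(s,px)@M.T
    return e+d*((np.asarray(z)-e[2])/d[:,2])[:,None]
def proj(s,P,obs=None):
    M,e=cam(s,obs); p=(np.atleast_2d(P)-e)@M
    u=p[:,:2]/p[:,2:]; u=u*(1+s['k1']*(u**2).sum(1))[:,None]
    return u*[s['fx'],s['fy']]+[s['cx'],s['cy']]
E
python3 - <<'E'
from h import *
o=robot.get_obs(); print(o)
for n in ("scene","top","wrist"):
    s=robot.snapshot(n); cv2.imwrite(f'pics/{n}0.png',s['image']); np.save(f'{n}0.npy',s,allow_pickle=True)
    print(n,{k:v for k,v in s.items() if k!='image'})
E
```

```text
{'time': 0.0, 'joint_positions': array([ 1.13090374e+00,  8.78814555e-02,  1.37223802e+00, -7.90881159e-06,
        1.68359026e+00, -1.03129953e-01]), 'qvel': array([ 0.00065352, -0.00071799,  0.00099305, -0.00103733,  0.00039937,
       -0.00055524]), 'joint_torque': array([ 1.28230934e-05, -3.40182388e+01, -3.02419496e+01,  7.15663726e-02,
        3.29946668e-02, -1.78744003e-04]), 'tool_pos': array([0.18152659, 0.51860052, 0.20435261]), 'ee_rot': array([-3.13948601e+00, -2.10129319e-04,  2.80482891e+00]), 'wrist_force': array([-0.25535718, -0.47035988,  0.47539653]), 'wrist_torque': array([ 0.02151938, -0.02368155,  0.00662812]), 'finger_force': 0.0, 'width': 0.09402685074282523}
scene {'fx': 388.98914600999694, 'fy': 388.98914600999694, 'cx': 260.758247823703, 'cy': 182.94384721660043, 'k1': -0.035878490742012666, 'eye': array([1.40186059, 0.00379216, 0.67657954]), 'orientation': array([-2.23064526,  0.01614566,  1.58156301])}
top {'fx': 436.67424821521774, 'fy': 436.67424821521774, 'cx': 260.6885136740783, 'cy': 189.86708638827113, 'k1': -0.11133262911657675, 'eye': array([ 0.44282754, -0.0094856 ,  1.39888456]), 'orientation': array([-3.00711892e+00, -1.49183152e-03, -1.59226390e+00])}
wrist {'fx': 291.2088496297047, 'fy': 291.2088496297047, 'cx': 255.1236888356655, 'cy': 193.0972524019851, 'k1': -0.013113657501087613, 'T_tool_cam': array([[-2.01287621e-04, -9.70129477e-01, -2.42587627e-01,
         6.90982269e-02],
       [ 9.99999885e-01, -3.00983366e-04,  3.73907106e-04,
        -6.06701574e-04],
       [-4.35753146e-04, -2.42587524e-01,  9.70129426e-01,
        -1.79161470e-01],
       [ 0.00000000e+00,  0.00000000e+00,  0.00000000e+00,
         1.00000000e+00]])}
```

View pics/scene0.png

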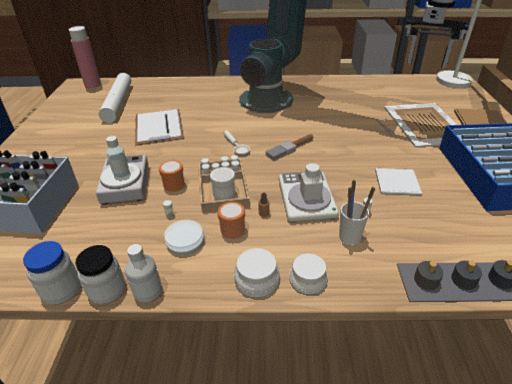

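View pics/top0.png

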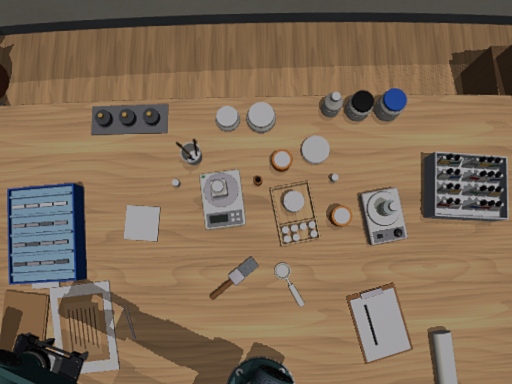

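Top view: balance with square bottle (219,187), dropper (257,180), tray with the white jar in its bay (293,201), stirrer with round bottle (385,207), tile (142,223), dishes (315,150), and pot (191,155). Jar candidates are the white one in the bay, the orange ones at (281,160) and (340,215), and white ones at (228,117) and (261,117). The one in the bay, with a white lid, fits the description. I'll confirm it in an enlarged crop.

```bash
python3 - <<'E'
from h import *
s=np.load('top0.npy',allow_pickle=True).item()
c=s['image'][140:260,110:420]
cv2.imwrite('pics/topcrop.png',cv2.resize(c,None,fx=2.58,fy=2.58,interpolation=cv2.INTER_CUBIC))
def g(n,px,z): print(n,ground(s,[px],z)[0].round(4))
for n,px,z in [('tile',(142,223),.01),('sq',(219,187),.126),('round',(385,207),.168),('jar',(293,201),.074),('dropper',(257,180),.068),('pot',(191,155),.085),('dish',(315,150),.032)]: g(n,px,z)
E
```

```text
tile [0.5316 0.3669 0.01  ]
sq [0.6261 0.1076 0.126 ]
round [ 0.5523 -0.3689  0.168 ]
jar [ 0.5856 -0.1132  0.074 ]
dropper [ 0.6538 -0.0046  0.068 ]
pot [0.7334 0.197  0.085 ]
dish [ 0.753  -0.1924  0.032 ]
```

View pics/topcrop.png

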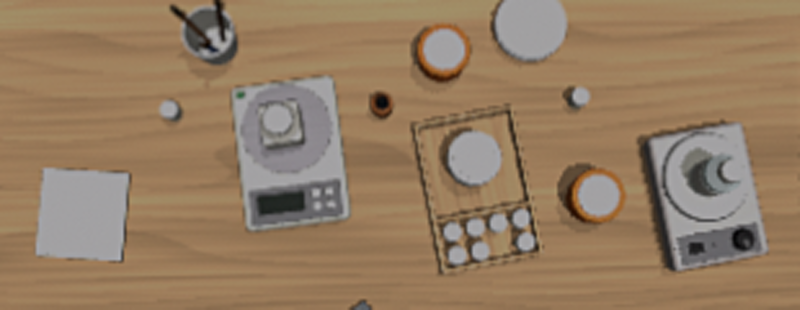

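Crop confirms: jar with white lid at crop (473,157) sits in the bay; the orange-bodied ones at (443,50) and (598,193) are the decoys. I'll compute station poses from crop corners.

```bash
python3 - <<'E'
from h import *
s=np.load('top0.npy',allow_pickle=True).item()
f=lambda a:np.array(a)/2.58+[110,140]-0.3
G=lambda a,z:ground(s,f(a),z)[:,:2]
def quad(n,a,z):
    p=G(a,z); d=p[0]+p[1]-p[2]-p[3]   # front->back
    print(n,p.mean(0).round(4),'yaw',np.degrees(np.arctan2(d[1],d[0])).round(1),'sides',np.linalg.norm(p-np.roll(p,-1,0),axis=1).round(3))
quad('tile',[(43,168),(130,171),(123,262),(36,258)],.01)
quad('balance',[(232,90),(332,75),(350,215),(247,231)],.028)
quad('tray',[(413,122),(511,105),(540,250),(441,272)],.032)
quad('stirrer',[(647,136),(741,123),(766,253),(672,270)],.048)
for n,a,z in [('pan',(287,128),.038),('sqcap',(278,119),.126),('jar',(473,157),.074),('plate',(705,177),.058),('roundcap',(728,171),.168),('roundbase',(702,180),.06)]:
    print(n,G([a],z).round(4))
E
```

```text
tile [0.5321 0.3676] yaw -3.9 sides [0.111 0.113 0.11  0.112]
balance [0.6027 0.1069] yaw 6.1 sides [0.125 0.174 0.127 0.175]
tray [ 0.5551 -0.1195] yaw 9.2 sides [0.122 0.181 0.123 0.186]
stirrer [ 0.537  -0.3982] yaw 7.8 sides [0.118 0.161 0.118 0.164]
pan [[0.6313 0.1096]]
sqcap [[0.6297 0.1121]]
jar [[ 0.587  -0.1134]]
plate [[ 0.5582 -0.3944]]
roundcap [[ 0.5548 -0.3892]]
roundbase [[ 0.5545 -0.3899]]
```

View pics/wrist0.png

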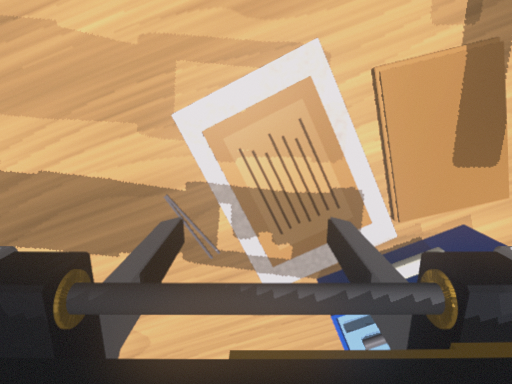

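```bash
cat >> h.py <<'E'
def go(x,y,z,yawdeg,frm=None):
    """units from commanded/measured pose to target TCP; yawdeg = world yaw of tool x axis"""
    o=robot.get_obs(); 
    M=R.from_euler('xyz',o['ee_rot']).as_matrix()
    d=M.T@(np.array([x,y,z])-o['tool_pos'])/.025
    t=-(yawdeg-np.degrees(o['ee_rot'][2])+180)%360-180
    t=-(((yawdeg-np.degrees(o['ee_rot'][2]))+180)%360-180)
    print('t',round(o['time'],2),'pos',o['tool_pos'].round(4),'yaw',np.degrees(o['ee_rot'][2]).round(1),'w',round(o['width'],4),'units',d.round(2),'turn',round(t/6,2))
E
python3 -c "
from h import *
go(.6,.11,.27,186)"
```

```text
t 0.15 pos [0.1816 0.5187 0.2046] yaw 160.7 w 0.094 units [-21.2  -9.9  -2.6] turn -4.22
```

Call:
servo_tool(
  moves=[
    [-1,-0.5,-1.5,-0.5,0],
    [-2.5,-1.2,-2.6,-1,0],
    [-4,-1.9,-2.6,-1.5,0],
    [-5.5,-2.6,-2.6,-2,0],
    [-7,-3.3,-2.6,-2.5,0],
    [-8.5,-4,-2.6,-3,0],
    [-10,-4.7,-2.6,-3.5,0],
    [-11.5,-5.4,-2.6,-4,0],
    [-13,-6.1,-2.6,-4.2,0],
    [-14.5,-6.8,-2.6,-4.2,0],
  ],
)

```text
time: 0.98
tool_pos: [0.4625, 0.2431, 0.2703]
ee_rot: [3.141, -0.0, -3.038]
wrist_force: [1.2, 0.4, -0.1]
width: 0.094
finger_force: 0.0
```

```bash
python3 -c "
from h import *
go(.61,.11,.27,186)"
```

```text
t 0.98 pos [0.4625 0.2431 0.2703] yaw -174.1 w 0.094 units [-5.32 -5.91  0.01] turn -0.01
```

Call:
servo_tool(
  moves=[
    [-1.1,-1.1,0,0,0],
    [-2.1,-2.3,0,0,0],
    [-3.2,-3.5,0,0,0],
    [-4.2,-4.7,0,0,0],
    [-5.1,-5.7,0,0,0],
    [-5.1,-5.7,0,0,0],
    [-5.1,-5.7,0,0,0],
  ],
)

```text
time: 1.57
tool_pos: [0.6036, 0.1148, 0.2687]
ee_rot: [3.141, -0.003, -3.042]
wrist_force: [0.4, 0.2, -0.2]
width: 0.094
finger_force: 0.0
```

```bash
python3 -c "
from h import *
o=robot.get_obs(); s=robot.snapshot('wrist'); cv2.imwrite('pics/w1.png',s['image']); np.save('w1.npy',dict(s=s,o=o),allow_pickle=True)
go(.63,.11,.27,186)"
```

```text
t 1.62 pos [0.6029 0.116  0.2695] yaw -174.2 w 0.0941 units [-1.05 -0.35 -0.02] turn -0.03
```

View pics/w1.png

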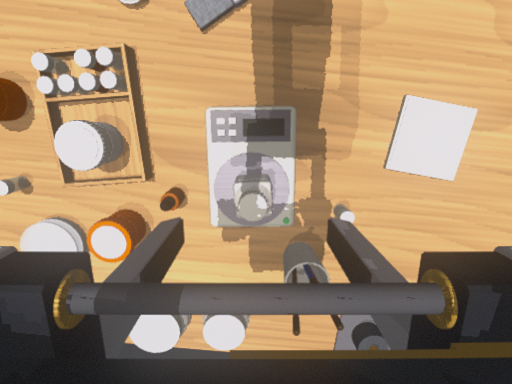

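Wrist view: balance is square to the image, cap top ≈(254,207), pan centre ≈(251,188), no obstacles near the fingers apart from the pot (305,275) behind. I'll enlarge the bottle for its yaw.

```bash
python3 -c "
from h import *
d=np.load('w1.npy',allow_pickle=True).item(); s,o=d['s'],d['o']
cv2.imwrite('pics/w1c.png',cv2.resize(s['image'][140:235,200:305],None,fx=6,fy=6,interpolation=cv2.INTER_CUBIC))
print(ground(s,[(254,207)],.126,o),ground(s,[(251,188)],.038,o), ground(s,[(80,145)],.074,o))"
```

```text
[[0.63084148 0.11535996 0.126     ]] [[0.62894783 0.1105269  0.038     ]] [[ 0.58634798 -0.11256281  0.074     ]]
```

View pics/w1c.png

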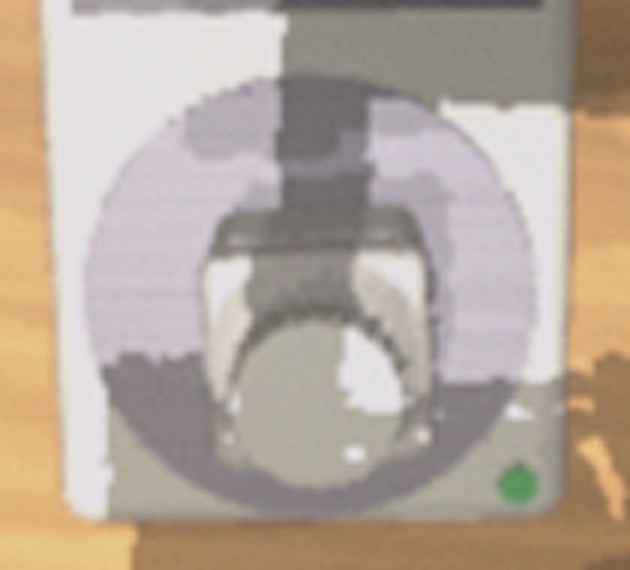

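```bash
python3 -c "
from h import *
go(.6303,.1145,.069,188.3)"
```

```text
t 1.62 pos [0.6029 0.116  0.2695] yaw -174.2 w 0.0941 units [-1.1  -0.18  8.02] turn -0.41
```

Call:
servo_tool(
  moves=[
    [-0.6,-0.1,0.5,-0.2,0],
    [-1.1,-0.2,1.5,-0.4,0],
    [-1.1,-0.2,2.8,-0.4,0],
    [-1.1,-0.2,4.1,-0.4,0],
    [-1.1,-0.2,5.3,-0.4,0],
    [-1.1,-0.2,6.4,-0.4,0],
    [-1.1,-0.2,7.4,-0.4,0],
    [-1.1,-0.2,8,-0.4,0],
    [-1.1,-0.2,8,-0.4,0],
    [-1.1,-0.2,8,-0.4,0],
  ],
)

```text
time: 2.45
tool_pos: [0.6295, 0.1155, 0.0702]
ee_rot: [3.141, -0.002, -2.995]
wrist_force: [0.1, -0.2, -0.2]
width: 0.0938
finger_force: 0.0
```

Call:
servo_tool(
  moves=[
    [0,0,0,0,0.25],
    [0,0,0,0,0.45],
    [0,0,0,0,0.55],
    [0,0,0,0,0.65],
    [0,0,0,0,0.65],
    [0,0,0,0,0.65],
    [0,0,0,0,0.65],
  ],
)

```text
time: 3.03
tool_pos: [0.631, 0.1141, 0.0706]
ee_rot: [3.142, 0.0, -2.997]
wrist_force: [0.0, 0.3, -0.2]
width: 0.051
finger_force: 0.0
```

Call:
servo_tool(
  moves=[
    [0,0,0,0,0.7],
    [0,0,0,0,0.7],
    [0,0,0,0,0.7],
    [0,0,0,0,0.7],
    [0,0,-0.2,0,0.7],
    [0,0,-0.4,0,0.7],
    [0,0,-0.8,0,0.7],
    [0,0,-0.8,0,0.7],
  ],
)

```text
time: 3.7
tool_pos: [0.6322, 0.1142, 0.0931]
ee_rot: [-3.141, 0.004, -2.997]
wrist_force: [1.3, 0.5, -1.2]
width: 0.048
finger_force: 30.0
```

```bash
python3 -c "
from h import *
go(.5321,.3676,.2,176)"
```

```text
t 3.7 pos [0.6322 0.1142 0.0931] yaw -171.7 w 0.048 units [ 2.48 10.61 -4.29] turn 2.05
```

Call:
servo_tool(
  moves=[
    [0,0,-0.6,0,0.7],
    [0,0.2,-1.2,0,0.7],
    [0.2,0.8,-1.6,0.2,0.7],
    [0.4,1.6,-1.6,0.5,0.7],
    [0.7,2.6,-1.6,0.8,0.7],
    [0.9,3.7,-1.6,1.1,0.7],
    [1.2,4.8,-1.6,1.4,0.7],
    [1.4,5.9,-1.6,1.7,0.7],
    [1.7,7,-1.6,2,0.7],
    [1.9,8,-1.6,2,0.7],
  ],
)

```text
time: 4.53
tool_pos: [0.5542, 0.3068, 0.131]
ee_rot: [3.141, 0.0, 3.076]
wrist_force: [0.1, 0.3, -2.3]
width: 0.0474
finger_force: 30.0
```

```bash
python3 -c "
from h import *
go(.5321,.3676,.043,176)"
```

```text
t 4.53 pos [0.5542 0.3068 0.131 ] yaw 176.3 w 0.0474 units [1.04 2.37 3.52] turn 0.04
```

Call:
servo_tool(
  moves=[
    [0.4,0.8,0,0,0.7],
    [0.7,1.5,0,0,0.7],
    [0.9,2,0,0,0.7],
    [0.9,2.15,0.3,0,0.7],
    [0.9,2.15,1,0,0.7],
    [0.9,2.15,1.7,0,0.7],
    [0.9,2.15,2.4,0,0.7],
    [0.9,2.15,2.9,0,0.7],
    [0.9,2.15,2.9,0,0.7],
    [0.9,2.15,2.9,0,0.7],
  ],
)

```text
time: 5.37
tool_pos: [0.5358, 0.3593, 0.0569]
ee_rot: [-3.14, -0.002, 3.076]
wrist_force: [-0.1, 0.3, -2.5]
width: 0.0476
finger_force: 30.0
```

```bash
python3 -c "
from h import *
go(.5321,.3676,.0426,176)"
```

```text
t 5.37 pos [0.5358 0.3593 0.0569] yaw 176.3 w 0.0476 units [0.17 0.32 0.57] turn 0.04
```

Call:
servo_tool(
  moves=[
    [0.1,0.2,0.1,0,0.7],
    [0.15,0.3,0.25,0,0.7],
    [0.15,0.3,0.35,0,0.7],
    [0.15,0.3,0.45,0,0.7],
    [0.15,0.3,0.52,0,0.7],
    [0.15,0.3,0.57,0,0.7],
    [0.15,0.3,0.57,0,0.7],
    [0.15,0.3,0.57,0,0.7],
  ],
)

```text
time: 6.03
tool_pos: [0.5328, 0.3679, 0.0437]
ee_rot: [-3.142, -0.0, 3.077]
wrist_force: [0.5, -0.1, -2.4]
width: 0.0478
finger_force: 30.0
```

Call:
servo_tool(
  moves=[
    [0,0,0.04,0,0.7],
    [0,0,0.08,0,0.7],
    [0,0,0.08,0,0.7],
    [0,0,0.08,0,0.7],
  ],
)

```text
time: 6.37
tool_pos: [0.5332, 0.3681, 0.0426]
ee_rot: [3.141, 0.001, 3.077]
wrist_force: [0.2, -0.2, 1.6]
width: 0.0479
finger_force: 30.0
```

Call:
servo_tool(
  moves=[
    [0,0,0,0,0.35],
    [0,0,0,0,0.2],
    [0,0,0,0,0.1],
    [0,0,0,0,0],
    [0,0,-0.5,0,0],
    [0,0,-1.5,0,0],
    [0,0,-3,0,0],
    [0,0,-4.5,0,0],
    [0,0,-6,0,0],
    [0,0,-7.5,0,0],
  ],
)

```text
time: 7.2
tool_pos: [0.5325, 0.3679, 0.2323]
ee_rot: [3.141, 0.001, 3.077]
wrist_force: [0.9, 0.6, 0.5]
width: 0.0938
finger_force: 0.0
```

```bash
python3 -c "
from h import *
go(.56,-.114,.23,189)"
```

```text
t 7.2 pos [0.5325 0.3679 0.2323] yaw 176.3 w 0.0938 units [ -2.34 -19.16   0.08] turn -2.12
```

Call:
servo_tool(
  moves=[
    [-0.1,-1,0,-0.3,0],
    [-0.3,-2.5,0,-0.6,0],
    [-0.5,-4,0,-0.9,0],
    [-0.7,-5.5,0,-1.2,0],
    [-0.9,-7,0,-1.5,0],
    [-1.1,-8.5,0,-1.8,0],
    [-1.3,-10,0,-2.1,0],
    [-1.5,-11.5,0,-2.1,0],
    [-1.7,-13,0,-2.1,0],
    [-1.9,-14.5,0,-2.1,0],
  ],
)

```text
time: 8.03
tool_pos: [0.5566, 0.0014, 0.2307]
ee_rot: [-3.141, 0.002, -2.986]
wrist_force: [0.5, -0.9, 0.4]
width: 0.0942
finger_force: 0.0
```

```bash
python3 -c "
from h import *
go(.565,-.114,.23,189)"
```

```text
t 8.03 pos [0.5566 0.0014 0.2307] yaw -171.1 w 0.0942 units [ 0.38 -4.61  0.03] turn -0.01
```

Call:
servo_tool(
  moves=[
    [0.1,-1.3,0,0,0],
    [0.2,-2.6,0,0,0],
    [0.3,-3.7,0,0,0],
    [0.4,-4.4,0,0,0],
    [0.4,-4.4,0,0,0],
    [0.4,-4.4,0,0,0],
  ],
)

```text
time: 8.53
tool_pos: [0.5639, -0.1076, 0.23]
ee_rot: [3.141, 0.001, -2.988]
wrist_force: [-0.6, 0.8, 0.1]
width: 0.0943
finger_force: 0.0
```

```bash
python3 -c "
from h import *
o=robot.get_obs(); s=robot.snapshot('wrist'); cv2.imwrite('pics/w2.png',s['image']); np.save('w2.npy',dict(s=s,o=o),allow_pickle=True)
print(proj(s,[[.5868,-.113,.074],[.5852,-.1146,.008],[.5868,-.113,.008]],o))
go(.565,-.114,.23,189)"
```

```text
[[248.43996196 199.03900652]
 [248.50876524 185.46988662]
 [249.46251925 186.73180267]]
t 8.58 pos [ 0.564  -0.1067  0.2299] yaw -171.1 w 0.0941 units [ 0.  -0.3 -0. ] turn -0.02
```

View pics/w2.png

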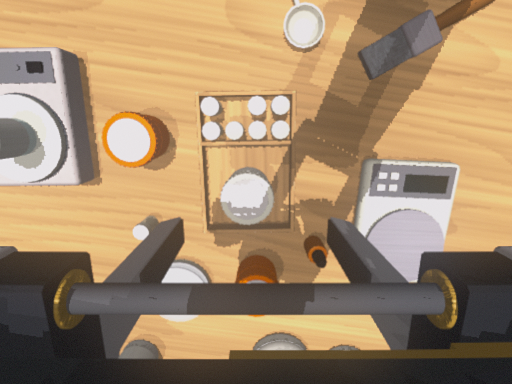

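Jar lid at (247,198), predicted (248,199): agrees. Dropper (317,250) is clear of the right finger's path.

```bash
python3 -c "
from h import *
go(.587,-.1135,.046,189)"
```

```text
t 8.58 pos [ 0.564  -0.1067  0.2299] yaw -171.1 w 0.0941 units [-0.86 -0.42  7.36] turn -0.02
```

Call:
servo_tool(
  moves=[
    [-0.4,-0.2,0.4,0,0],
    [-0.86,-0.4,1.2,0,0],
    [-0.86,-0.4,2.4,0,0],
    [-0.86,-0.4,3.6,0,0],
    [-0.86,-0.4,4.8,0,0],
    [-0.86,-0.4,5.8,0,0],
    [-0.86,-0.4,6.7,0,0],
    [-0.86,-0.4,7.3,0,0],
    [-0.86,-0.4,7.3,0,0],
    [-0.86,-0.4,7.3,0,0],
  ],
)

```text
time: 9.42
tool_pos: [0.5863, -0.1119, 0.0464]
ee_rot: [3.14, -0.001, -2.984]
wrist_force: [0.1, 0.1, 0.6]
width: 0.0942
finger_force: 0.0
```

Call:
servo_tool(
  moves=[
    [0,0,0,0,0.2],
    [0,0,0,0,0.3],
    [0,0,0,0,0.4],
    [0,0,0,0,0.5],
    [0,0,0,0,0.5],
    [0,0,0,0,0.5],
    [0,0,0,0,0.5],
    [0,0,0,0,0.5],
    [0,0,0,0,0.5],
  ],
)

```text
time: 10.17
tool_pos: [0.5872, -0.1138, 0.0476]
ee_rot: [-3.141, 0.001, -2.986]
wrist_force: [-0.8, -0.2, 4.9]
width: 0.0636
finger_force: 30.0
```

Call:
servo_tool(
  moves=[
    [0,0,-0.2,0,0.5],
    [0,0,-0.6,0,0.5],
    [0,0,-1.2,0,0.5],
    [0,0,-2,0,0.5],
    [0,0,-2.8,0,0.5],
    [0,0,-3.5,0,0.5],
    [0,0,-4,0,0.5],
    [0,0,-4,0,0.5],
  ],
)

```text
time: 10.83
tool_pos: [0.5883, -0.114, 0.1503]
ee_rot: [-3.139, 0.005, -2.986]
wrist_force: [1.3, -0.5, -1.9]
width: 0.0631
finger_force: 30.0
```

```bash
python3 -c "
from h import *
go(.630,.1102,.1,186)"
```

```text
t 10.83 pos [ 0.5883 -0.114   0.1503] yaw -171.1 w 0.0631 units [-3.03  8.61  2.01] turn 0.48
```

Call:
servo_tool(
  moves=[
    [-0.1,0.4,0,0,0.5],
    [-0.4,1.2,0,0.1,0.5],
    [-0.7,2.2,0,0.2,0.5],
    [-1.1,3.3,0,0.3,0.5],
    [-1.5,4.4,0,0.4,0.5],
    [-1.9,5.5,0,0.5,0.5],
    [-2.3,6.6,0,0.5,0.5],
    [-2.7,7.6,0,0.5,0.5],
    [-2.9,8.2,0,0.5,0.5],
    [-3,8.5,0.2,0.5,0.5],
  ],
)

```text
time: 11.67
tool_pos: [0.6276, 0.1108, 0.1407]
ee_rot: [3.141, -0.001, -3.036]
wrist_force: [-0.1, 0.2, -1.6]
width: 0.0633
finger_force: 30.0
```

Call:
servo_tool(
  moves=[
    [0,0,0.4,0,0.5],
    [0,0,0.9,0,0.5],
    [0,0,1.4,0,0.5],
    [0,0,1.8,0,0.5],
    [0,0,2,0,0.5],
    [0,0,2,0,0.5],
    [0,0,2,0,0.5],
  ],
)

```text
time: 12.25
tool_pos: [0.6277, 0.1072, 0.0912]
ee_rot: [-3.142, -0.001, -3.04]
wrist_force: [0.6, 0.2, -1.1]
width: 0.0634
finger_force: 30.0
```

```bash
python3 -c "
from h import *
go(.630,.1102,.0776,186)"
```

```text
t 12.25 pos [0.6277 0.1072 0.0912] yaw -174.2 w 0.0634 units [-0.1   0.11  0.55] turn -0.03
```

Call:
servo_tool(
  moves=[
    [-0.1,0.1,0.1,0,0.5],
    [-0.1,0.1,0.25,0,0.5],
    [-0.1,0.1,0.38,0,0.5],
    [-0.1,0.1,0.48,0,0.5],
    [-0.1,0.1,0.54,0,0.5],
    [-0.1,0.1,0.57,0,0.5],
    [-0.1,0.1,0.57,0,0.5],
    [-0.1,0.1,0.57,0,0.5],
  ],
)

```text
time: 12.92
tool_pos: [0.6302, 0.1108, 0.0777]
ee_rot: [3.141, 0.0, -3.039]
wrist_force: [0.0, 0.0, -0.4]
width: 0.0639
finger_force: 30.0
```

Call:
servo_tool(
  moves=[
    [0,0,0.03,0,0.5],
    [0,0,0.05,0,0.5],
    [0,0,0.05,0,0.5],
    [0,0,0.05,0,0.5],
  ],
)

```text
time: 13.25
tool_pos: [0.6303, 0.1108, 0.0777]
ee_rot: [3.142, 0.001, -3.038]
wrist_force: [-3.9, -0.7, 5.7]
width: 0.0634
finger_force: 30.0
```

Call:
servo_tool(
  moves=[
    [0,0,-0.03,0,0.3],
    [0,0,-0.03,0,0.2],
    [0,0,-0.03,0,0.1],
    [0,0,-0.03,0,0],
    [0,0,-0.5,0,0],
    [0,0,-1.5,0,0],
    [0,0,-3,0,0],
    [0,0,-4.5,0,0],
    [0,0,-6,0,0],
    [0,0,-7,0,0],
  ],
)

```text
time: 14.08
tool_pos: [0.631, 0.1108, 0.257]
ee_rot: [-3.142, 0.007, -3.039]
wrist_force: [1.4, 0.5, 0.6]
width: 0.0937
finger_force: 0.0
```

```bash
python3 -c "
from h import *
s=robot.snapshot('top');cv2.imwrite('pics/t2.png',cv2.resize(s['image'][140:260,110:420],None,fx=2.58,fy=2.58,interpolation=cv2.INTER_CUBIC))
go(.53,-.392,.25,188)"
```

```text
t 14.13 pos [0.6327 0.1109 0.2625] yaw -174.1 w 0.0937 units [  6.16 -19.59   0.41] turn -0.35
```

View pics/t2.png

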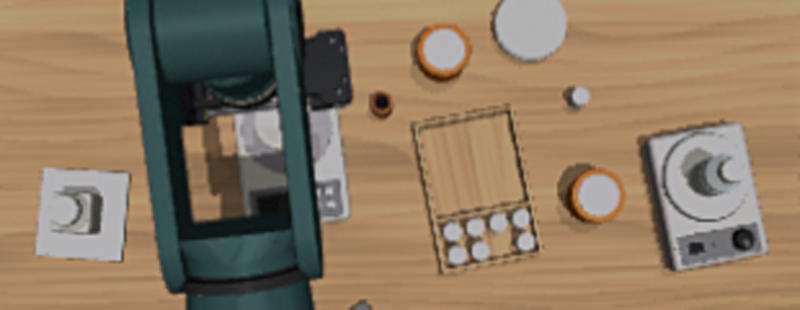

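Square bottle is upright on the tile (75,211), the bay is empty, and the arm hides the jar. Next is the round bottle at (705,177).

Call:
servo_tool(
  moves=[
    [0.3,-1,0,0,0],
    [0.7,-2.3,0,0,0],
    [1.2,-3.7,0,-0.1,0],
    [1.7,-5.1,0,-0.1,0],
    [2.1,-6.5,0,-0.2,0],
    [2.5,-7.9,0,-0.2,0],
    [2.9,-9.3,0,-0.3,0],
    [3.4,-10.7,0,-0.3,0],
    [3.8,-12.1,0,-0.3,0],
    [4.3,-13.5,0,-0.3,0],
  ],
)

```text
time: 14.97
tool_pos: [0.5575, -0.2377, 0.2518]
ee_rot: [-3.141, 0.001, -3.007]
wrist_force: [0.5, -0.2, 0.8]
width: 0.0937
finger_force: 0.0
```

Call:
servo_tool(
  moves=[
    [0.5,-1.4,0,0,0],
    [0.9,-2.8,0,0,0],
    [1.3,-4.1,0,0,0],
    [1.6,-5.2,0,0,0],
    [1.8,-6,0,0,0],
    [1.8,-6,0,0,0],
    [1.8,-6,0,0,0],
    [1.8,-6,0,0,0],
  ],
)

```text
time: 15.63
tool_pos: [0.5337, -0.39, 0.2514]
ee_rot: [3.141, 0.0, -3.007]
wrist_force: [0.7, 0.6, -0.3]
width: 0.0937
finger_force: 0.0
```

```bash
python3 -c "
from h import *
o=robot.get_obs(); s=robot.snapshot('wrist'); cv2.imwrite('pics/w3.png',s['image']); np.save('w3.npy',dict(s=s,o=o),allow_pickle=True)
print(proj(s,[[.5548,-.389,.168],[.5548,-.389,.058],[.5585,-.3947,.058]],o))
go(.555,-.39,.25,188)"
```

```text
[[254.11419749 218.41165465]
 [254.34436674 191.05420492]
 [249.68708243 193.19193563]]
t 15.68 pos [ 0.5339 -0.3896  0.2517] yaw -172.2 w 0.094 units [-0.84 -0.13  0.07] turn -0.04
```

View pics/w3.png

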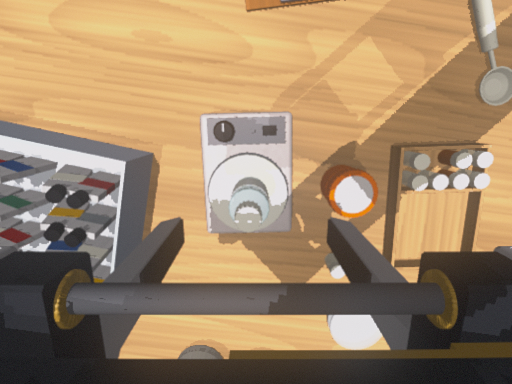

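Wrist view: bottle cap at about (249,213), plate centre (248,192); orange jar (353,193) is clear of the fingers. I'll check the cap centre numerically by edge.

```bash
python3 -c "
from h import *
d=np.load('w3.npy',allow_pickle=True).item(); s,o=d['s'],d['o']
cv2.imwrite('pics/w3c.png',cv2.resize(s['image'][145:240,195:300],None,fx=6,fy=6,interpolation=cv2.INTER_CUBIC))
print(ground(s,[(249.5,213)],.168,o),ground(s,[(248,192)],.058,o))"
```

```text
[[ 0.55003817 -0.39404471  0.168     ]] [[ 0.55719249 -0.3971132   0.058     ]]
```

View pics/w3c.png

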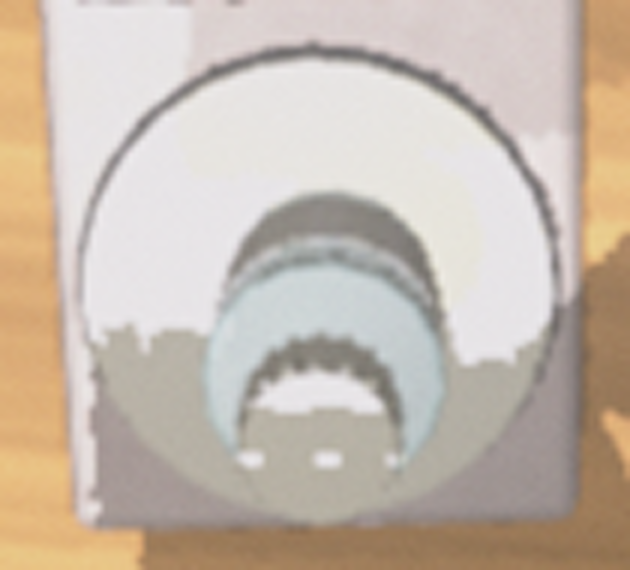

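```bash
python3 -c "
from h import *
d=np.load('w3.npy',allow_pickle=True).item(); s,o=d['s'],d['o']
print(ground(s,[(248.7,218.3)],.168,o),ground(s,[(249.3,208.3)],.132,o))
go(.555,-.392,.092,188)"
```

```text
[[ 0.55537912 -0.39411336  0.168     ]] [[ 0.55650517 -0.39407325  0.132     ]]
t 15.68 pos [ 0.5339 -0.3896  0.2517] yaw -172.2 w 0.094 units [-0.82 -0.21  6.39] turn -0.04
```

Call:
servo_tool(
  moves=[
    [-0.4,-0.1,0.2,0,0],
    [-0.85,-0.25,0.8,0,0],
    [-0.85,-0.25,1.8,0,0],
    [-0.85,-0.25,2.9,0,0],
    [-0.85,-0.25,4,0,0],
    [-0.85,-0.25,5,0,0],
    [-0.85,-0.25,5.9,0,0],
    [-0.85,-0.25,6.4,0,0],
    [-0.85,-0.25,6.4,0,0],
    [-0.85,-0.25,6.4,0,0],
  ],
)

```text
time: 16.52
tool_pos: [0.5557, -0.3932, 0.09]
ee_rot: [3.14, -0.001, -3.006]
wrist_force: [-0.1, -0.9, 1.3]
width: 0.0941
finger_force: 0.0
```

Call:
servo_tool(
  moves=[
    [0,0,0,0,0.25],
    [0,0,0,0,0.4],
    [0,0,0,0,0.5],
    [0,0,0,0,0.6],
    [0,0,0,0,0.7],
    [0,0,0,0,0.7],
    [0,0,0,0,0.7],
    [0,0,0,0,0.7],
    [0,0,0,0,0.7],
    [0,0,0,0,0.7],
  ],
)

```text
time: 17.35
tool_pos: [0.5553, -0.3942, 0.0912]
ee_rot: [3.142, -0.0, -3.007]
wrist_force: [-0.2, 0.3, -0.1]
width: 0.0436
finger_force: 30.0
```

Call:
servo_tool(
  moves=[
    [0,0,-0.2,0,0.7],
    [0,0,-0.6,0,0.7],
    [0,0,-1.2,0,0.7],
    [0,0,-1.9,0,0.7],
    [0,0,-2.5,0,0.7],
    [0,0,-2.8,0,0.7],
    [0,0,-2.8,0,0.7],
  ],
)

```text
time: 17.93
tool_pos: [0.5564, -0.3949, 0.1648]
ee_rot: [-3.138, 0.004, -3.007]
wrist_force: [-0.8, 0.0, -1.1]
width: 0.0437
finger_force: 30.0
```

```bash
python3 -c "
from h import *
go(.5852,-.1142,.055,189)"
```

```text
t 17.93 pos [ 0.5564 -0.3949  0.1648] yaw -172.3 w 0.0437 units [-2.63 10.99  4.36] turn -0.22
```

Call:
servo_tool(
  moves=[
    [-0.1,0.4,0,0,0.7],
    [-0.3,1.2,0,-0.1,0.7],
    [-0.6,2.3,0,-0.2,0.7],
    [-0.9,3.5,0,-0.2,0.7],
    [-1.2,4.8,0,-0.2,0.7],
    [-1.5,6.1,0,-0.2,0.7],
    [-1.8,7.4,0,-0.2,0.7],
    [-2.1,8.7,0,-0.2,0.7],
    [-2.4,9.8,0,-0.2,0.7],
    [-2.6,10.6,0,-0.2,0.7],
  ],
)

```text
time: 18.77
tool_pos: [0.5832, -0.1188, 0.1595]
ee_rot: [3.139, -0.002, -2.984]
wrist_force: [0.3, -0.4, -1.7]
width: 0.0437
finger_force: 30.0
```

Call:
servo_tool(
  moves=[
    [0,0.2,0.1,0,0.7],
    [0,0.3,0.6,0,0.7],
    [0,0.3,1.2,0,0.7],
    [0,0.3,1.9,0,0.7],
    [0,0.3,2.5,0,0.7],
    [0,0.3,2.9,0,0.7],
    [0,0.3,2.9,0,0.7],
    [0,0.3,2.9,0,0.7],
  ],
)

```text
time: 19.43
tool_pos: [0.5821, -0.1159, 0.0872]
ee_rot: [3.141, -0.003, -2.987]
wrist_force: [0.1, 0.3, -1.4]
width: 0.0437
finger_force: 30.0
```

```bash
python3 -c "
from h import *
go(.5852,-.1142,.0412,189)"
```

```text
t 19.43 pos [ 0.5821 -0.1159  0.0872] yaw -171.2 w 0.0437 units [-0.14  0.05  1.84] turn -0.03
```

Call:
servo_tool(
  moves=[
    [-0.14,0.05,0.2,0,0.7],
    [-0.14,0.05,0.5,0,0.7],
    [-0.14,0.05,0.9,0,0.7],
    [-0.14,0.05,1.25,0,0.7],
    [-0.14,0.05,1.5,0,0.7],
    [-0.14,0.05,1.68,0,0.7],
    [-0.14,0.05,1.76,0,0.7],
    [-0.14,0.05,1.8,0,0.7],
    [-0.14,0.05,1.8,0,0.7],
    [-0.14,0.05,1.8,0,0.7],
  ],
)

```text
time: 20.27
tool_pos: [0.5867, -0.1136, 0.0442]
ee_rot: [-3.141, 0.001, -2.986]
wrist_force: [0.2, -0.8, -0.9]
width: 0.0435
finger_force: 30.0
```

Call:
servo_tool(
  moves=[
    [0,0,0.04,0,0.7],
    [0,0,0.08,0,0.7],
    [0,0,0.12,0,0.7],
    [0,0,0.12,0,0.7],
    [0,0,0.12,0,0.7],
  ],
)

```text
time: 20.68
tool_pos: [0.5867, -0.1136, 0.0412]
ee_rot: [-3.141, 0.001, -2.986]
wrist_force: [0.6, -0.3, 0.6]
width: 0.0435
finger_force: 30.0
```

Call:
servo_tool(
  moves=[
    [0,0,0.02,0,0.7],
    [0,0,0.03,0,0.7],
    [0,0,0.03,0,0.7],
  ],
)

```text
time: 20.93
tool_pos: [0.5867, -0.1137, 0.0412]
ee_rot: [-3.141, 0.001, -2.986]
wrist_force: [-1.3, 0.3, 4.7]
width: 0.0436
finger_force: 30.0
```

Contact. Release partway and rise.

Call:
servo_tool(
  moves=[
    [0,0,-0.02,0,0.45],
    [0,0,-0.02,0,0.35],
    [0,0,-0.02,0,0.25],
    [0,0,-0.02,0,0.25],
    [0,0,-0.02,0,0.25],
    [0,0,-0.8,0,0.25],
    [0,0,-2,0,0.1],
    [0,0,-3.5,0,0],
    [0,0,-5,0,0],
    [0,0,-6.5,0,0],
  ],
)

```text
time: 21.77
tool_pos: [0.5859, -0.1135, 0.2037]
ee_rot: [3.141, -0.001, -2.986]
wrist_force: [1.7, -0.1, 0.9]
width: 0.0926
finger_force: 0.0
```

Call:
servo_tool(
  moves=[
    [0,0,-0.6,0,0],
    [0,0,-1,0,0],
    [0,0,-1,0,0],
  ],
)

```text
time: 22.02
tool_pos: [0.5874, -0.1139, 0.2302]
ee_rot: [-3.14, 0.004, -2.986]
wrist_force: [0.1, -0.3, -0.4]
width: 0.0942
finger_force: 0.0
```

```bash
python3 -c "
from h import *
go(.51,.3676,.22,176)"
```

```text
t 22.02 pos [ 0.5874 -0.1139  0.2302] yaw -171.1 w 0.0942 units [ 0.08 19.51  0.37] turn 2.15
```

Call:
servo_tool(
  moves=[
    [0,1,0,0.3,0],
    [0,2.4,0,0.6,0],
    [0,3.9,0,0.9,0],
    [0,5.4,0,1.2,0],
    [0,6.9,0,1.5,0],
    [0,8.4,0,1.8,0],
    [0,9.9,0,2.1,0],
    [0,11.4,0,2.15,0],
    [0,12.9,0,2.15,0],
    [0,14.4,0,2.15,0],
  ],
)

```text
time: 22.85
tool_pos: [0.529, 0.2435, 0.2243]
ee_rot: [-3.14, -0.005, 3.072]
wrist_force: [0.9, -0.2, -0.2]
width: 0.0941
finger_force: 0.0
```

```bash
python3 -c "
from h import *
go(.51,.3676,.22,176)"
```

```text
t 22.85 pos [0.529  0.2435 0.2243] yaw 176.0 w 0.0941 units [1.1  4.9  0.17] turn -0.0
```

Call:
servo_tool(
  moves=[
    [0.3,1.3,0,0,0],
    [0.6,2.6,0,0,0],
    [0.9,3.8,0,0,0],
    [1.1,4.6,0,0,0],
    [1.1,4.7,0,0,0],
    [1.1,4.7,0,0,0],
    [1.1,4.7,0,0,0],
  ],
)

```text
time: 23.43
tool_pos: [0.5111, 0.3602, 0.2255]
ee_rot: [-3.139, -0.002, 3.071]
wrist_force: [0.0, -0.1, 0.5]
width: 0.094
finger_force: 0.0
```

```bash
python3 -c "
from h import *
o=robot.get_obs(); s=robot.snapshot('wrist'); t=robot.snapshot('top')['image'][140:260,110:420]
a=cv2.resize(t,(640,248),interpolation=cv2.INTER_CUBIC); b=cv2.resize(s['image'][110:250,190:440],(640,340),interpolation=cv2.INTER_CUBIC)
cv2.imwrite('pics/w4.png',np.vstack([a,b])); np.save('w4.npy',dict(s=s,o=o),allow_pickle=True)
print(proj(s,[[.5332,.3681,.098]],o))
go(.5332,.3681,.0426,176)"
```

```text
[[264.71711498 205.78484674]]
t 23.53 pos [0.5117 0.3597 0.2267] yaw 175.9 w 0.0943 units [-0.84  0.41  7.36] turn -0.02
```

View pics/w4.png

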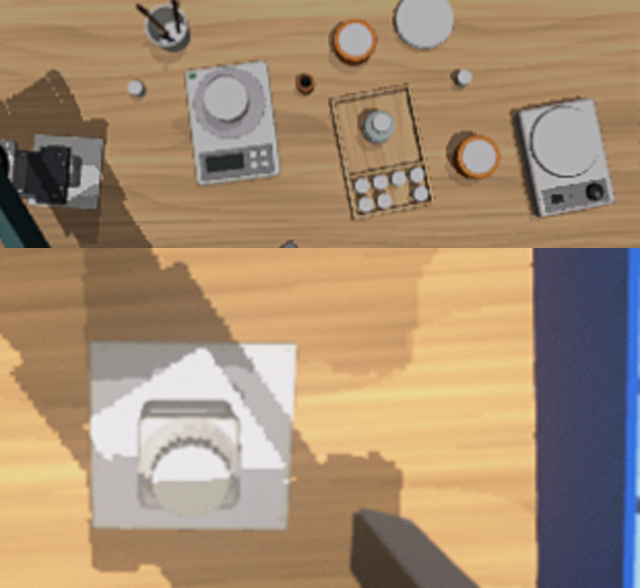

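Jar is centred on the pan (226,97), the round bottle stands in the bay (379,125), and the plate (565,142) is free. The square bottle is upright and aligned between the fingers.

Call:
servo_tool(
  moves=[
    [-0.4,0.2,0.2,0,0],
    [-0.84,0.4,0.8,0,0],
    [-0.84,0.4,2,0,0],
    [-0.84,0.4,3.3,0,0],
    [-0.84,0.4,4.6,0,0],
    [-0.84,0.4,5.8,0,0],
    [-0.84,0.4,6.8,0,0],
    [-0.84,0.4,7.3,0,0],
    [-0.84,0.4,7.3,0,0],
    [-0.84,0.4,7.3,0,0],
  ],
)

```text
time: 24.37
tool_pos: [0.5334, 0.3689, 0.0453]
ee_rot: [-3.141, -0.0, 3.071]
wrist_force: [0.3, -0.4, 0.2]
width: 0.0941
finger_force: 0.0
```

Call:
servo_tool(
  moves=[
    [0,0,0,0,0.25],
    [0,0,0,0,0.4],
    [0,0,0,0,0.5],
    [0,0,0,0,0.6],
    [0,0,0,0,0.7],
    [0,0,0,0,0.7],
    [0,0,0,0,0.7],
    [0,0,0,0,0.7],
    [0,0,0,0,0.7],
    [0,0,0,0,0.7],
  ],
)

```text
time: 25.2
tool_pos: [0.533, 0.3695, 0.0451]
ee_rot: [-3.141, -0.0, 3.072]
wrist_force: [-1.3, -1.5, 1.0]
width: 0.0478
finger_force: 30.0
```

Call:
servo_tool(
  moves=[
    [0,0,-0.2,0,0.7],
    [0,0,-0.6,0,0.7],
    [0,0,-1.3,0,0.7],
    [0,0,-2.2,0,0.7],
    [0,0,-3.2,0,0.7],
    [0,0,-4.2,0,0.7],
    [0,0,-5.2,0,0.7],
    [0,0,-6.1,0,0.7],
    [0,0,-6.7,0,0.7],
    [0,0,-7,0,0.7],
  ],
)

```text
time: 26.03
tool_pos: [0.5338, 0.3705, 0.2241]
ee_rot: [3.138, 0.005, 3.072]
wrist_force: [0.1, 0.4, -1.9]
width: 0.0479
finger_force: 30.0
```

```bash
python3 -c "
from h import *
go(.558,-.3952,.22,188)"
```

```text
t 26.03 pos [0.5338 0.3705 0.2241] yaw 176.0 w 0.0479 units [ -3.09 -30.49   0.07] turn -2.0
```

Call:
servo_tool(
  moves=[
    [0,-0.3,0,0,0.7],
    [-0.1,-1,0,-0.2,0.7],
    [-0.2,-2,0,-0.4,0.7],
    [-0.3,-3.2,0,-0.6,0.7],
    [-0.4,-4.4,0,-0.8,0.7],
    [-0.6,-5.6,0,-1,0.7],
    [-0.7,-6.8,0,-1.2,0.7],
    [-0.8,-8,0,-1.4,0.7],
    [-0.9,-9.2,0,-1.6,0.7],
    [-1,-10.4,0,-1.8,0.7],
  ],
)

```text
time: 26.87
tool_pos: [0.5386, 0.1067, 0.2181]
ee_rot: [3.142, -0.003, -3.022]
wrist_force: [0.2, 0.4, -2.8]
width: 0.0478
finger_force: 30.0
```

```bash
python3 -c "
from h import *
go(.558,-.3952,.22,188)"
```

```text
t 26.87 pos [0.5386 0.1067 0.2181] yaw -173.1 w 0.0478 units [  1.63 -20.03  -0.07] turn -0.19
```

Call:
servo_tool(
  moves=[
    [0.1,-1.2,0,-0.1,0.7],
    [0.2,-2.4,0,-0.2,0.7],
    [0.3,-3.6,0,-0.2,0.7],
    [0.4,-4.8,0,-0.2,0.7],
    [0.5,-6,0,-0.2,0.7],
    [0.6,-7.2,0,-0.2,0.7],
    [0.7,-8.4,0,-0.2,0.7],
    [0.8,-9.6,0,-0.2,0.7],
    [0.9,-10.8,0,-0.2,0.7],
    [1,-12,0,-0.2,0.7],
  ],
)

```text
time: 27.7
tool_pos: [0.5492, -0.1936, 0.218]
ee_rot: [3.14, -0.003, -3.002]
wrist_force: [0.5, -0.4, -2.2]
width: 0.0473
finger_force: 30.0
```

Call:
servo_tool(
  moves=[
    [0.1,-1.2,0,0,0.7],
    [0.2,-2.4,0,0,0.7],
    [0.3,-3.6,0,0,0.7],
    [0.4,-4.8,0,0,0.7],
    [0.5,-5.8,0,0,0.7],
    [0.6,-6.6,0,0,0.7],
    [0.6,-7.2,0,0,0.7],
    [0.6,-7.5,0,0,0.7],
    [0.6,-7.5,0,0,0.7],
    [0.6,-7.5,0,0,0.7],
  ],
)

```text
time: 28.53
tool_pos: [0.5613, -0.3795, 0.2186]
ee_rot: [3.139, -0.001, -3.002]
wrist_force: [-0.3, -0.4, -2.2]
width: 0.0476
finger_force: 30.0
```

```bash
python3 -c "
from h import *
go(.558,-.3952,.0931,188)"
```

```text
t 28.53 pos [ 0.5613 -0.3795  0.2186] yaw -172.0 w 0.0476 units [ 0.21 -0.62  5.02] turn -0.0
```

Call:
servo_tool(
  moves=[
    [0.1,-0.3,0.2,0,0.7],
    [0.2,-0.6,0.6,0,0.7],
    [0.2,-0.6,1.2,0,0.7],
    [0.2,-0.6,1.9,0,0.7],
    [0.2,-0.6,2.6,0,0.7],
    [0.2,-0.6,3.3,0,0.7],
    [0.2,-0.6,3.9,0,0.7],
    [0.2,-0.6,4.3,0,0.7],
    [0.2,-0.6,4.4,0,0.7],
    [0.2,-0.6,4.4,0,0.7],
  ],
)

```text
time: 29.37
tool_pos: [0.5583, -0.395, 0.1085]
ee_rot: [3.14, -0.002, -3.002]
wrist_force: [-1.1, 0.6, -2.4]
width: 0.048
finger_force: 30.0
```

```bash
python3 -c "
from h import *
go(.558,-.3952,.0931,188)"
```

```text
t 29.37 pos [ 0.5583 -0.395   0.1085] yaw -172.0 w 0.048 units [ 0.01 -0.01  0.61] turn 0.0
```

Call:
servo_tool(
  moves=[
    [0,0,0.1,0,0.7],
    [0,0,0.25,0,0.7],
    [0,0,0.38,0,0.7],
    [0,0,0.48,0,0.7],
    [0,0,0.54,0,0.7],
    [0,0,0.58,0,0.7],
    [0,0,0.58,0,0.7],
    [0,0,0.58,0,0.7],
  ],
)

```text
time: 30.03
tool_pos: [0.559, -0.3956, 0.0955]
ee_rot: [3.142, 0.0, -3.002]
wrist_force: [-0.4, 0.4, -2.1]
width: 0.048
finger_force: 30.0
```

Call:
servo_tool(
  moves=[
    [0,0,0.04,0,0.7],
    [0,0,0.07,0,0.7],
    [0,0,0.1,0,0.7],
    [0,0,0.1,0,0.7],
    [0,0,0.1,0,0.7],
  ],
)

```text
time: 30.45
tool_pos: [0.5591, -0.3956, 0.0931]
ee_rot: [-3.141, 0.0, -3.002]
wrist_force: [0.2, -0.1, -1.2]
width: 0.0478
finger_force: 30.0
```

Call:
servo_tool(
  moves=[
    [0,0,0.02,0,0.7],
    [0,0,0.03,0,0.7],
    [0,0,0.03,0,0.7],
  ],
)

```text
time: 30.7
tool_pos: [0.5591, -0.3956, 0.0931]
ee_rot: [-3.141, 0.001, -3.002]
wrist_force: [-1.0, 1.4, 1.7]
width: 0.0477
finger_force: 30.0
```

Contact. Release, rise and back off.

Call:
servo_tool(
  moves=[
    [0,0,0,0,0.4],
    [0,0,0,0,0.3],
    [0,0,0,0,0.15],
    [0,0,0,0,0],
    [0,0,0,0,0],
    [0,0,-0.8,0,0],
    [0,0,-2,0,0],
    [0,0,-3.5,0,0],
    [0,0,-5,0,0],
    [0,0,-6.3,0,0],
  ],
)

```text
time: 31.53
tool_pos: [0.559, -0.3956, 0.2523]
ee_rot: [-3.14, 0.001, -3.002]
wrist_force: [0.9, 0.2, 0.4]
width: 0.094
finger_force: 0.0
```

Call:
servo_tool(
  moves=[
    [1,0,-0.5,0,0],
    [2.3,0,-0.5,0,0],
    [3.6,0,-0.5,0,0],
    [4.6,0,-0.5,0,0],
    [5,0,-0.5,0,0],
    [5,0,-0.5,0,0],
    [5,0,-0.5,0,0],
  ],
)

```text
time: 32.12
tool_pos: [0.4356, -0.413, 0.2624]
ee_rot: [-3.141, 0.001, -3.002]
wrist_force: [-0.4, 0.2, -0.2]
width: 0.094
finger_force: 0.0
```

```bash
python3 -c "
from h import *
s=robot.snapshot('top')['image'][120:260,110:420]; t=robot.snapshot('scene')['image'][120:260,80:440]
cv2.imwrite('pics/f.png',np.vstack([cv2.resize(s,(660,298),interpolation=cv2.INTER_CUBIC),cv2.resize(t,(660,257),interpolation=cv2.INTER_CUBIC)]))
go(.4,-.4,.2,180)"
```

```text
t 32.22 pos [ 0.4364 -0.4127  0.2618] yaw -171.9 w 0.0941 units [1.37 0.7  2.47] turn 1.34
```

View pics/f.png

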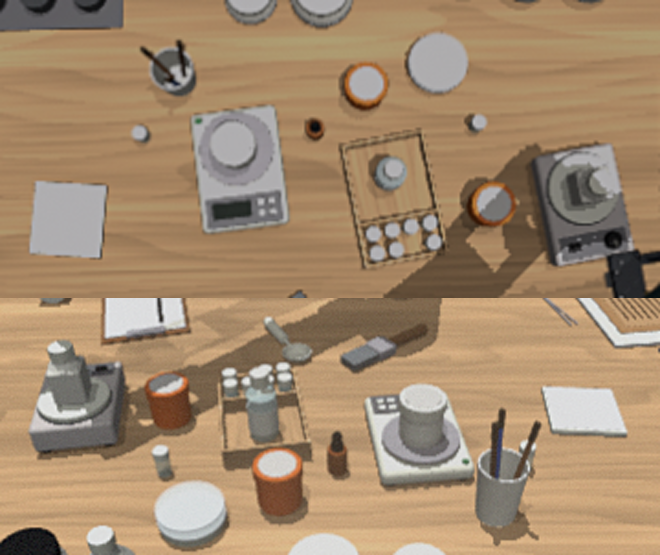

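All three containers stand upright and centred: square bottle on the plate (595,180), round bottle in the bay (390,172), jar on the pan (235,145). The dropper, dishes and pot haven't moved, the tile is empty, and the gripper is clear.

```bash
python3 -c "
from bench import robot
print(robot.close_job())"
```

```text
the job is handed in; nothing more can be done
None
```

The job is handed in: the square bottle is on the stirrer, the round bottle in the tray's square bay and the jar on the balance, all upright in the final pictures, with nothing else moved and the gripper open and clear after about 32 s.

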